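Clamp a filter cassette in its holder

TASK

Put the blue filter cassette flat on the holder's plate, slide it gently home so that it lies squarely against both brass stops, then push the red clamp handle down past its centre point until it locks by itself and the rubber pad holds the cassette down. Do not ram the stops or slam the handle hard on its end stop, and leave everything else on the bench, the amber cassette included, where it is.

Things in the scene. Friction and masses are not known exactly. Their poses are not given: they have to be found in the camera images.
- holder: Fixed aluminium plate with toggle clamp. Origin on the bench below the clamp arm's pivot; z up, +y to the handle side, -y to the cassette's nest. Plate x -55..55, y -165..70 mm, top 12 mm over the bench. Clamp bracket x -19..19, y -7..43, 87 mm high. Arm pivots at y=0, 50 mm up; open it stands about upright (to 125 mm high, at most 35 mm out over -y); closing, it swings down over -y.
- stop_mount: Slotted mount, fixed on the plate, that carries the rigid brass back stop (37 mm wide, 20 mm high), whose face looks to -y across the nest. Origin at plate-top height at the middle of the slot's range; axes as the holder's. The stop's face is bolted anywhere from 8 mm to -y to 8 mm to +y of the origin, and is not tracked: find it by touch. Above 30 N on it counts as rammed.
- seat_pin (a joint): Travel (m) of the small green sprung pin, 8 mm across, in the face of the back stop: 0 out (4 mm proud of the face), 0.004 when the cassette's end is hard against the stop. Its spring is feeble (0.3 N) and cannot move the cassette.
- side_stop_face (a point): Low brass side stop on the plate, 70 mm long (along y), only 8 mm high: middle of the lower edge of the face (at plate-top height) that the cassette's long side must touch. Axes parallel to the holder's; the face looks to -x. Its x on the holder is adjustable, about 20 mm +-3. Rigid: above 30 N on it counts as shoved.
- side_stop: The same brass side stop as a body (origin at point side_stop_face; block 14 x 70 x 8 mm reaching to +x from there).
- blue_cassette_center (a point): Centre of the blue cassette to clamp: loose smooth block 40 mm wide (own x), 110 long (own y), 30 high (z up), about 0.2 kg, at first flat on the bench; ends alike, either may face the back stop. Seated, its centre is 55 mm to -y of the back stop's face, 20 mm to -x of side_stop_face and 27 mm above the bench.
- blue_cassette: The same blue cassette, origin at the centre of its underside.
- clamp_handle (a joint): Handle angle, rad: 0 open (handle leans 76 deg above horizontal towards holder +y), 1.15 on its end stop (10 deg above). Starts 0 to 0.06. The pad meets the cassette at about 0.77; resistance then rises to about 6 to 12 N at the grip, falls to nothing at the centre point 1.05, after which it snaps to the stop and stays. Let go earlier it springs back or stays. Friction alone: 2 N.
- handle_pivot (a point): Handle's pivot axis (parallel to the holder's x), 27.4 mm to +y of the holder's origin and 79 mm above the bench. Axes as the holder's.
- handle_grip (a point): Centre of the clamp handle's red round grip (20 mm thick, 80 mm long), 95 mm from the pivot; y along the handle away from the pivot, z square to it on its upper side, where it is pushed.
- handle: The clamp handle, red grip and the flat steel bar that joins it to the pivot: origin on the pivot, axes as handle_grip. More than 30 N on it counts as slammed.
- clamp_pad: Sprung black rubber pad, 18 mm across, on the end of the clamp arm, 62 mm from the arm's pivot; closed, it presses on the cassette's top 62 mm to -y of the holder's origin. Locked, it presses with some 20 to 25 N.
- amber_cassette: A second, amber-orange cassette of the same size, loose on the bench; not to be used. Origin at the centre of its underside.
- reagent_jar: Jar with yellow label, 60 mm across and 85 mm high, loose; origin at the centre of its underside.
- beaker: Glass beaker, 70 mm across and 85 mm high, loose; origin at the centre of its underside.
There are look-alikes about, which are no part of the job. Of the things that look like the blue_cassette, take the one that is farthest from the robot's base at the start.

How it is judged:
On the way, in this order (a step that is already met when the one before it is completed fails the run):
1. the blue cassette lies flat on the plate, square and against both stops (seat pin in by 2.5 of its 4 mm, side gap at most 2.5 mm), the clamp still open (value of joint seat_pin above 0.0025 m and x of blue_cassette_center in the frame of side_stop_face between -0.0225 and -0.015 m and angle between the y axis of blue_cassette_center and the y axis of holder, either way round below 0.04 rad and z of blue_cassette_center in the frame of holder below 0.03 m and value of joint clamp_handle below 0.5 rad), for 0.2 s.
2. the handle is past its centre on its stop and the pad presses on the seated cassette (value of joint seat_pin above 0.0025 m and x of blue_cassette_center in the frame of side_stop_face between -0.0225 and -0.015 m and angle between the y axis of blue_cassette_center and the y axis of holder, either way round below 0.04 rad and z of blue_cassette_center in the frame of holder below 0.03 m and value of joint clamp_handle above 1.1 rad and contact force between clamp_pad and blue_cassette above 12 N), for 0.2 s.
At the end, for the whole second after the job is handed in: The blue cassette lies flat on the plate against both brass stops (seat pin pressed in by more than 2.5 of its 4 mm, gap at the side stop at most 2.5 mm, square within 0.04 rad), at rest, the handle is locked past its centre (joint above 1.1) and the pad presses on the cassette with more than 12 N (all of step 2 and linear speed of blue_cassette below 0.01 m/s); the robot touches nothing.
It fails at once if the cassette is rammed into a stop with more than 30 N while the clamp is open (value of joint clamp_handle below 0.5 rad and contact force between any of stop_mount, side_stop and anything else above 30 N).
It fails at once if the handle is loaded with more than 30 N (contact force between handle and anything else above 30 N).
It fails at once if a bystander is moved by more than 20 mm (distance of any of amber_cassette, beaker, reagent_jar from where it was at the start of the episode above 0.02 m).
It also fails if it takes over 72 s, if anything falls off the work surface, if the arm or the gripper's body presses on something with over 40 N, if the wrist force passes 120 N, or if a joint passes its speed limit or range.

ROBOT

A 6-joint arm with a two-finger parallel gripper is mounted at the origin on the work surface. World frame = base frame: x ahead of the robot, y to its left, z up, the work surface at z = 0. Lengths are in m, angles in rad, forces in N, time in s.
With the tool pointing down it reaches from about 0.35 to 0.725 m from the base axis. Payload 4.3 kg.
Tool frame: the origin (TCP) lies on the centre line of the jaws, within the pads' length; the fingertips stand 11 mm ahead of it and the grasp point (between the pads) lies 8 mm behind it; z points along the fingers, y is the line along which they close (so a half turn about z gives the same grasp; the last joint's range is limited). The gripper opens to 85 mm and grips with 20 to 120 N. Pads are 22 mm wide; open, the fingers measure 114 mm over their backs; the gripper's body (76 mm by 85 mm) begins 54 mm behind the grasp point. The pads swing forward as they close: fully open they stand 13 mm farther back than shut.
Start: joints at [1.005, 0.377, 0.081, 1.274, 0, 1.46], TCP at [0.253, 0.516, 0.242] pointing down, gripper open.
Joint ranges: [-2.72, 2.72], [-0.84, 1.66], [-1.02, 1.22], [-1.77, 2.12], [-1.37, 1.28], [-3.14, 3.14]. Speed limits (rad/s): [2.57, 2.57, 3.14, 3.14, 3.14, 3.14].

INTERFACE

Orientations are given as a unit quaternion [x, y, z, w].
In Python, from plant import * gives the robot as it stands.
- The arm moves only by the tool jog_arm, never from a script. Its argument "motion" is a list of rows, each a list of 7 numbers: the shift along the tool's x, y, z as a fraction of full scale, then the turn, a rotation vector about the tool's x, y, z as a fraction of full scale, then the opening, from 0 (shut) to 1 (fully open). A call has 1 to 5 rows; each row shifts and turns the commanded pose from where the row before left it, along the tool's axes as they then stand; what a row does not reach is not made up. Full scale, the value 1, is 40 cm for a shift and 360 degrees for a turn. A row lasts 1/12 s, in which the tool goes at most 41.7 mm and 7.16 degrees, less where a joint would pass 70% of its speed; a pose out of reach is approached as far as the arm can. A call with a number of a shift or a turn outside -1 to 1 is refused whole. A call with a gripper value outside its range is refused whole. The fingers move at their own pace and stop on an object; "force" is the grip in N (left out, the last holds). Time passes only in rows, so rows that do not move let the fingers close. It gives the time, the measured TCP pose, the force, the opening and the grip force at its end, in the units of the state.
- observe(): the state, without advancing time (a new reading comes with each control period).
- camera(name): name is "side" or "top"; returns the picture (420x560x3 uint8, red, green, blue); there is no depth.
- calibration(name): a dict with "intrinsics" (3x3 intrinsics, pixels), "R" (3x3) and "t" (3): a world point X has camera coordinates R X + t. Camera axes: x right, y down, z forward; pixel columns grow to the right and rows downward; lengths in m; the calibration is good to about 2 mm. A picture is of the moment at which its call begins. calibration takes no time and is no camera call.
- hand_in(): hands the job in; it is judged then, once.
Trained networks look in the newest picture that a camera, given by its name, has taken for a name from the list of things; names that differ only in an ending like _2 or _b are one class to them, and where a whole thing is asked for, a point or a joint stands for the part that bears it (a point fixed in the world has none). Each returns a list of dicts, best first, with "confidence" (0 to 1); they miss things now and then, are a little off and sometimes report something else, mostly with a low value. They report only what shows in the picture. A call takes as long as a camera call. They do not tell look-alikes from the thing itself.
- search_frame(camera, target): "at" ([x, y, z] in m, in the coordinates of the camera as it stood for that picture, good to about 4 mm: the middle of the surface that is visible of it).
- outline_of(camera, target): "mask" (420x560 bool, what is visible of it).
- mark_of(camera, target): "at" ([x, y, z] in m, in the coordinates of the camera as it stood for that picture, good to about 4 mm: a listed point, or the origin of a listed thing).
The state is a dict: "clock": time; "qpos": joint angles; "joint_velocities": joint speeds; "joint_efforts": joint torques, N m; "ee_pos": TCP position; "tcp_rot": TCP orientation; "contact_force": force on the tool from outside, world axes, zero at the start; "torque": the same for the moment, N m; "grip_width": opening from 0.0 (shut) to 1.0 (fully open); "gripper_force": force on a finger pad.
Only numpy, scipy, OpenCV 4.12 (cv2) and the standard library are available. Lean on these libraries where they do the work, as an engineer would, in place of code of your own. Each camera call takes 0.05 s, during which the arm holds its last target. There are 200 camera calls.

## Working session

There is one attempt and no reset: what is moved stays moved. The work goes in short steps, Python scripts to look and compute and a tool call to move; the robot and the scene stay as the last step left them, time stands still between calls to the robot, and variables do not carry over. Pictures are saved under pics/ and viewed, at most 10 in all, crops included, and the job is handed in when it is done.

Besides the shell and the picture viewer there is one more tool, called as name(argument=value, ...), one argument or row to a line, values as JSON. jog_arm: Moves the arm, as the interface text tells. Its arguments: {"type":"object","properties":{"motion":{"type":"array"},"force":{"type":"number"}},"required":["motion"]}

```bash
ls; mkdir -p pics; cat > h.py <<'E'
from plant import *
import numpy as np, cv2
from scipy.spatial.transform import Rotation as Rn
def w(cam,p):
    c=calibration(cam); return np.array(c["R"]).T@(np.array(p)-np.array(c["t"]))
def save(cam,n):
    im=np.array(camera(cam)); cv2.imwrite("pics/"+n,im[:,:,::-1]); return im
def marks(cam,t,f=None):
    for d in (f or mark_of)(cam,t): print(cam,t,np.round(w(cam,d["at"]),4),round(d["confidence"],2))
E
python3 - <<'E'
from h import *
for c in("top","side"):
    save(c,c+"0.png")
    for t in("holder","stop_mount","side_stop_face","blue_cassette_center","handle_pivot","handle_grip","amber_cassette","reagent_jar","beaker"): marks(c,t)
print(observe())
E
```

```text
pics
top holder [0.5605 0.089  0.0016] 0.61
top holder [0.5937 0.0102 0.0085] 0.47
top stop_mount [0.5643 0.0606 0.0145] 0.62
top side_stop_face [0.5945 0.0103 0.0086] 0.67
top side_stop_face [0.5568 0.1242 0.0765] 0.35
top blue_cassette_center [ 0.3318 -0.4056  0.0182] 0.87
top blue_cassette_center [ 0.6242 -0.2733  0.0137] 0.86
top blue_cassette_center [ 0.1773 -0.3377  0.0148] 0.79
top blue_cassette_center [ 0.3087 -0.2509  0.0114] 0.68
top blue_cassette_center [0.5563 0.1228 0.0773] 0.55
top handle_pivot [0.5576 0.1234 0.0721] 0.93
top handle_grip [0.5516 0.1521 0.1707] 0.76
top handle_grip [0.5617 0.0932 0.0033] 0.73
top handle_grip [0.591  0.0088 0.0108] 0.48
top amber_cassette [ 0.4419 -0.2754  0.0027] 0.7
top reagent_jar [4.266e-01 4.037e-01 4.000e-04] 0.93
top reagent_jar [0.5632 0.064  0.0144] 0.37
top reagent_jar [0.5555 0.1242 0.078 ] 0.3
top beaker [ 0.5216 -0.4387 -0.0014] 0.62
side holder [ 0.5612  0.0991 -0.0017] 0.96
side holder [0.4255 0.4056 0.0025] 0.19
side stop_mount [0.5647 0.0605 0.0137] 0.56
side side_stop_face [0.5979 0.0102 0.0096] 0.47
side blue_cassette_c
[... 457 characters left out ...]
': 1.0, 'qpos': array([ 1.00468253e+00,  3.77294187e-01,  8.09662433e-02,  1.27440891e+00,
       -1.20038254e-05,  1.46047243e+00]), 'joint_velocities': array([-0.00037425, -0.00018385,  0.00046695,  0.00126313, -0.00060254,
       -0.00013232]), 'joint_efforts': array([ 9.16184363e-04, -4.63526702e+01,  2.70165145e+01,  9.50397725e-05,
       -2.15428608e-04, -2.05030574e-06]), 'ee_pos': array([0.25311701, 0.51630815, 0.24231959]), 'tcp_rot': array([2.25927406e-01, 9.74144140e-01, 2.60610917e-05, 1.55289332e-05]), 'contact_force': array([ 0.40745537, -0.09004573,  0.42075081]), 'torque': array([ 0.02208674, -0.01259004,  0.00819325]), 'gripper_force': 0.0, 'grip_width': 0.9949268355575734}
```

View pics/top0.png

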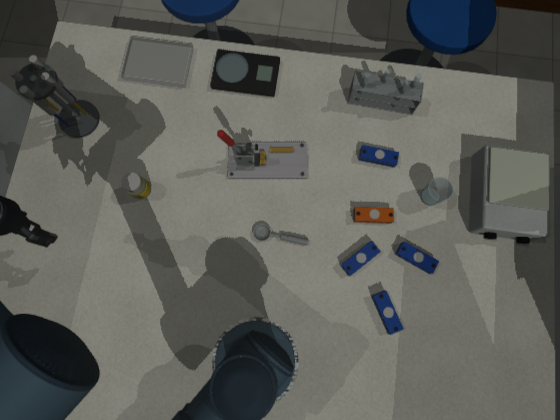

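View pics/side0.png

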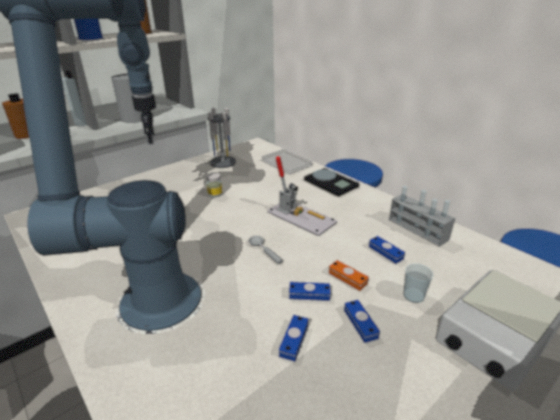

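The target is the far blue cassette at top (378,155). The holder is at about (265,160), its nest pointing image right (world -y), and the handle (226,137) leans to +y. Next I'll measure precise yaws and positions.

```bash
cat > fit.py <<'E'
from h import *
from scipy.optimize import least_squares
def proj(cam,P):
    c=calibration(cam); q=(np.array(c["R"])@np.array(P).T).T+np.array(c["t"]); q=q@np.array(c["intrinsics"]).T
    return q[:,:2]/q[:,2:]
def unproj(cam,uv,z):
    c=calibration(cam);R=np.array(c["R"]);C=-R.T@np.array(c["t"])
    d=(R.T@np.linalg.inv(c["intrinsics"])@np.c_[uv,np.ones(len(uv))].T).T
    return C+d*((z-C[2])/d[:,2])[:,None]
def hull(cam,pts): 
    return cv2.convexHull(proj(cam,pts).astype(np.float32))
S=8
def soft(cam,pts,box):
    x0,y0,x1,y1=box; m=np.zeros(((y1-y0)*S,(x1-x0)*S),np.uint8)
    h=(hull(cam,pts)-[x0-.5+.5/S,y0-.5+.5/S])*S   # approx centre convention
    cv2.fillConvexPoly(m,np.round(h*16).astype(np.int32),255,shift=4)
    return cv2.resize(m,(x1-x0,y1-y0),interpolation=cv2.INTER_AREA)/255.
def boxpts(x,y,yaw,xr,yr,zr):
    P=np.array([[a,b,c] for a in xr for b in yr for c in zr]);c,s=np.cos(yaw),np.sin(yaw)
    return P@np.array([[c,s,0],[-s,c,0],[0,0,1]])+[x,y,0]
def fit(views,x0,xr,yr,zr):
    # views: (cam,box,softmask)
    from scipy.optimize import minimize
    f=lambda p:sum(((soft(c,boxpts(*p,xr,yr,zr),b)-m)**2).sum() for c,b,m in views)
    best=minimize(f,x0,method="Nelder-Mead",options=dict(initial_simplex=np.array(x0)+np.array([[0,0,0],[.006,0,0],[0,.006,0],[0,0,.1]]),xatol=1e-5,fatol=1e-4))
    return best.x,best.fun
def around(cam,p,r):
    u,v=proj(cam,[p])[0].astype(int); return max(u-r,0),max(v-r,0),min(u+r,560),min(v+r,420)
E
cat > a.py <<'E'
from fit import *
V=[]
for cam in("top","side"):
    im=cv2.imread(f"pics/{cam}0.png").astype(float); b=around(cam,[.623,-.273,.015],32)
    c=im[b[1]:b[3],b[0]:b[2]]
    m=((c[:,:,0]-c[:,:,2])>25).astype(np.uint8)
    n,l,s,ce=cv2.connectedComponentsWithStats(m); k=l[32,32] or 1+np.argmax(s[1:,4]); m=(l==k).astype(np.uint8)
    h=np.zeros_like(m); cs,_=cv2.findContours(m,0,2); cv2.drawContours(h,cs,-1,1,-1)
    print(cam,h.sum()); V.append((cam,b,h))
for vs in(V,V[:1],V[1:]): print(fit(vs,[.623,-.273,.0],(-.02,.02),(-.055,.055),(0,.03)))
top=cv2.imread("pics/top0.png")[125:190,210:320]; cv2.imwrite("pics/c1.png",cv2.resize(top,None,fx=7,fy=7,interpolation=cv2.INTER_CUBIC))
for n in ("holder","side_stop"):
  for d in outline_of("top",n): 
    ys,xs=np.nonzero(d["mask"]); print(n,d["confidence"],xs.min(),xs.max(),ys.min(),ys.max(),cv2.minAreaRect(np.c_[xs,ys].astype(np.float32)))
E
python3 a.py
```

```text
top 581
side 469
(array([ 0.62178543, -0.27500531, -0.09171818]), np.float64(155.90663590926567))
(array([ 0.6210786 , -0.27534065, -0.07974232]), np.float64(54.83847750865051))
(array([ 0.62372044, -0.27255932, -0.12122602]), np.float64(94.87923106497502))
holder 0.8 218 306 131 178 ((261.8871765136719, 156.30545043945312), (90.63565063476562, 45.53614807128906), 3.5763344764709473)
side_stop 0.6 270 293 148 152 ((281.5, 150.0), (4.0, 23.0), 90.0)
```

View pics/c1.png

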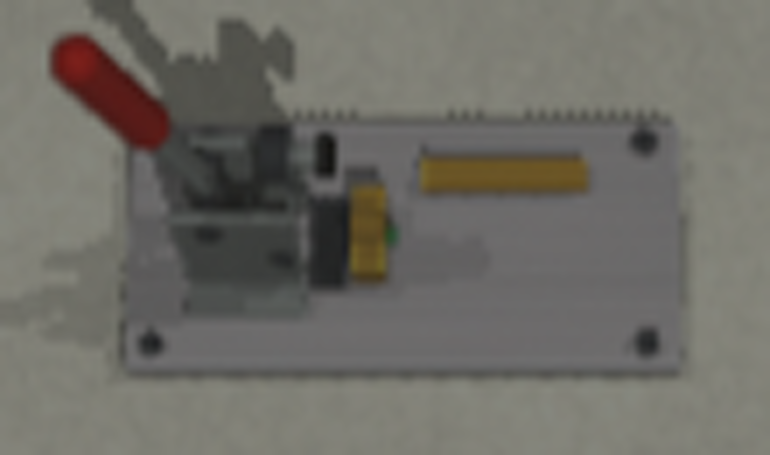

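```bash
cat > b.py <<'E'
from fit import *
g=lambda p:(np.array(p,float)+.5)/7-.5+[210,125]
c=unproj("top",g([[130,118],[122,375],[682,372],[678,118]]),.012)[:,:2]; print(c.round(4))
tm=np.array([[.055,.07],[-.055,.07],[-.055,-.165],[.055,-.165]])
f=lambda p:(tm@np.array([[np.cos(p[2]),np.sin(p[2])],[-np.sin(p[2]),np.cos(p[2])]])+p[:2]-c).ravel()
s=least_squares(f,[.56,.1,0]);print("holder",s.x,s.fun.round(4))
p=s.x;R=np.array([[np.cos(p[2]),np.sin(p[2])],[-np.sin(p[2]),np.cos(p[2])]])
H=lambda q:((q[:,:2]-p[:2])@R.T).round(4)
print("stopface",H(unproj("top",g([[387,187],[386,280]]),.032)), "side",H(unproj("top",g([[420,191],[588,191]]),.020)))
# edge-fit refinement by gradient along straight plate edges
im=cv2.cvtColor(cv2.imread("pics/top0.png"),cv2.COLOR_BGR2GRAY).astype(float)
for name,us,v0 in(("bottom",range(232,304,1),178),("top",range(255,300,1),141)):
    e=[]
    for u in us:
        col=im[v0-5:v0+6,u]; d=np.abs(np.diff(col)); e.append(v0-5+.5+(d*np.arange(10)).sum()/d.sum() if 0 else v0-5+.5+np.argmax(d))
    k=np.polyfit(list(us),e,1); r=np.abs(np.polyval(k,list(us))-e)<1.2
    k=np.polyfit(np.array(us)[r],np.array(e)[r],1); q=unproj("top",np.array([[us[0],np.polyval(k,us[0])],[us[-1],np.polyval(k,us[-1])]]),.012)
    print(name,q.round(4),"yaw",np.arctan2(-(q[1]-q[0])[0]*-1,-(q[1]-q[0])[1])*-1)
E
python3 b.py
```

```text
[[ 0.6051  0.1735]
 [ 0.4916  0.1577]
 [ 0.5251 -0.0744]
 [ 0.6374 -0.0586]]
holder [0.55814036 0.096607   0.14053584] [-0.0023  0.0001  0.0023  0.0005  0.0017 -0.     -0.0016 -0.0005]
stopface [[ 0.018  -0.0415]
 [-0.0228 -0.0414]] side [[ 0.0208 -0.0549]
 [ 0.0207 -0.1258]]
bottom [[ 0.4925  0.143   0.012 ]
 [ 0.5211 -0.0631  0.012 ]] yaw -0.13805838707429768
top [[ 0.617   0.094   0.012 ]
 [ 0.6374 -0.0361  0.012 ]] yaw -0.15595011294760944
```

```bash
cat > plan.py <<'E'
from h import *
import sys
def yang(): 
    R=Rn.from_quat(observe()["tcp_rot"]).as_matrix(); return np.arctan2(R[1,1],R[0,1])
def plan(tgt,ya,n=0,start=None):
    o=observe(); p=np.array(o["ee_pos"]) if start is None else np.array(start[:3]); a=yang() if start is None else start[3]
    d=np.array(tgt)-p; dt=-(ya-a)  # about tool z
    n=max(n,int(np.ceil(max(np.linalg.norm(d)/.0412,abs(dt)/np.radians(7.1)))))
    out=[]
    for i in range(n):
        b=a-dt*i/n; x=np.array([np.sin(b),-np.cos(b)])*-1; y=np.array([np.cos(b),np.sin(b)])
        # tool x = y cross z, z=(0,0,-1): (-y1, y0)
        x=np.array([-y[1],y[0]])
        s=d/n; out.append([round(v,4) for v in(x@s[:2]/.4,y@s[:2]/.4,-s[2]/.4,0,0,dt/n/(2*np.pi))])
    print(n,"rows"); [print(r) for r in out]
if __name__=="__main__":
    v=[float(x) for x in sys.argv[1:]]; plan(v[:3],v[3],int(v[4]) if len(v)>4 else 0)
E
python3 plan.py .6204 -.2865 .13 -.09 25
python3 -c "
from h import *
print(Rn.from_quat(observe()['tcp_rot']).as_matrix().round(3))"
```

```text
25 rows
[np.float64(-0.0683), np.float64(-0.0559), np.float64(0.0112), 0, 0, np.float64(0.0077)]
[np.float64(-0.0709), np.float64(-0.0526), np.float64(0.0112), 0, 0, np.float64(0.0077)]
[np.float64(-0.0734), np.float64(-0.0491), np.float64(0.0112), 0, 0, np.float64(0.0077)]
[np.float64(-0.0757), np.float64(-0.0455), np.float64(0.0112), 0, 0, np.float64(0.0077)]
[np.float64(-0.0778), np.float64(-0.0418), np.float64(0.0112), 0, 0, np.float64(0.0077)]
[np.float64(-0.0797), np.float64(-0.038), np.float64(0.0112), 0, 0, np.float64(0.0077)]
[np.float64(-0.0814), np.float64(-0.0341), np.float64(0.0112), 0, 0, np.float64(0.0077)]
[np.float64(-0.083), np.float64(-0.0302), np.float64(0.0112), 0, 0, np.float64(0.0077)]
[np.float64(-0.0843), np.float64(-0.0261), np.float64(0.0112), 0, 0, np.float64(0.0077)]
[np.float64(-0.0855), np.float64(-0.022), np.float64(0.0112), 0, 0, np.float64(0.0077)]
[np.float64(-0.0865), np.float64(-0.0179), np.float64(0.0112), 0, 0, np.float64(0.0077)]
[np.float64(-0.0872), np.float64(-0.0137), np.float64(0.0112), 0, 0, np.float64(0.0077)]
[np.float64(-0.0878), np.fl
[... 488 characters left out ...]
at64(0.0077)]
[np.float64(-0.0868), np.float64(0.016), np.float64(0.0112), 0, 0, np.float64(0.0077)]
[np.float64(-0.086), np.float64(0.0201), np.float64(0.0112), 0, 0, np.float64(0.0077)]
[np.float64(-0.0849), np.float64(0.0242), np.float64(0.0112), 0, 0, np.float64(0.0077)]
[np.float64(-0.0836), np.float64(0.0283), np.float64(0.0112), 0, 0, np.float64(0.0077)]
[np.float64(-0.0822), np.float64(0.0323), np.float64(0.0112), 0, 0, np.float64(0.0077)]
[np.float64(-0.0805), np.float64(0.0362), np.float64(0.0112), 0, 0, np.float64(0.0077)]
[np.float64(-0.0787), np.float64(0.0401), np.float64(0.0112), 0, 0, np.float64(0.0077)]
[[-0.898  0.44   0.   ]
 [ 0.44   0.898  0.   ]
 [-0.     0.    -1.   ]]
```

jog_arm(
  motion=[
    [-0.068,-0.056,0.011,0,0,0.0077,1],
    [-0.071,-0.053,0.011,0,0,0.0077,1],
    [-0.073,-0.049,0.011,0,0,0.0077,1],
    [-0.076,-0.046,0.011,0,0,0.0077,1],
    [-0.078,-0.042,0.011,0,0,0.0077,1],
  ],
  force=20,
)

```text
clock: 1.52
ee_pos: [0.3265, 0.3539, 0.2202]
tcp_rot: [0.343, 0.939, 0.0, 0.0]
contact_force: [0.7, -0.4, 0.7]
grip_width: 1.0
gripper_force: 0.0
```

jog_arm(
  motion=[
    [-0.08,-0.038,0.011,0,0,0.0077,1],
    [-0.081,-0.034,0.011,0,0,0.0077,1],
    [-0.083,-0.03,0.011,0,0,0.0077,1],
    [-0.084,-0.026,0.011,0,0,0.0077,1],
    [-0.086,-0.022,0.011,0,0,0.0077,1],
  ],
)

```text
clock: 1.93
ee_pos: [0.4001, 0.1932, 0.1984]
tcp_rot: [0.454, 0.891, 0.0, 0.0]
contact_force: [1.4, -0.3, 0.0]
grip_width: 0.999
gripper_force: 0.0
```

jog_arm(
  motion=[
    [-0.087,-0.018,0.011,0,0,0.0077,1],
    [-0.087,-0.014,0.011,0,0,0.0077,1],
    [-0.088,-0.01,0.011,0,0,0.0077,1],
    [-0.088,-0.005,0.011,0,0,0.0077,1],
    [-0.088,-0.001,0.011,0,0,0.0077,1],
  ],
)

```text
clock: 2.35
ee_pos: [0.4731, 0.0321, 0.1763]
tcp_rot: [0.558, 0.83, 0.0, 0.0]
contact_force: [0.4, 1.3, 0.3]
grip_width: 1.002
gripper_force: 0.0
```

jog_arm(
  motion=[
    [-0.088,0.003,0.011,0,0,0.0077,1],
    [-0.088,0.008,0.011,0,0,0.0077,1],
    [-0.088,0.012,0.011,0,0,0.0077,1],
    [-0.087,0.016,0.011,0,0,0.0077,1],
    [-0.086,0.02,0.011,0,0,0.0077,1],
  ],
)

```text
clock: 2.77
ee_pos: [0.5462, -0.1289, 0.1542]
tcp_rot: [0.654, 0.756, 0.0, 0.0]
contact_force: [0.7, -0.4, 0.2]
grip_width: 1.002
gripper_force: 0.0
```

jog_arm(
  motion=[
    [-0.085,0.024,0.011,0,0,0.0077,1],
    [-0.084,0.028,0.011,0,0,0.0077,1],
    [-0.082,0.032,0.011,0,0,0.0077,1],
    [-0.081,0.036,0.011,0,0,0.0077,1],
    [-0.079,0.04,0.011,0,0,0.0077,1],
  ],
)

```text
clock: 3.18
ee_pos: [0.6186, -0.2901, 0.132]
tcp_rot: [0.741, 0.672, 0.0, 0.0]
contact_force: [0.8, 0.4, 0.7]
grip_width: 0.999
gripper_force: 0.0
```

```bash
python3 plan.py .6204 -.2865 .022 -.09
```

```text
3 rows
[np.float64(0.0032), np.float64(0.0012), np.float64(0.0917), 0, 0, np.float64(-0.0004)]
[np.float64(0.0032), np.float64(0.0012), np.float64(0.0917), 0, 0, np.float64(-0.0004)]
[np.float64(0.0032), np.float64(0.0012), np.float64(0.0917), 0, 0, np.float64(-0.0004)]
```

jog_arm(
  motion=[
    [0.004,0.002,0.08,0,0,-0.001,1],
    [0.004,0.002,0.08,0,0,0,1],
    [0.002,0,0.06,0,0,0,1],
    [0,0,0.04,0,0,0,1],
    [0,0,0.015,0,0,0,1],
  ],
)

```text
clock: 3.6
ee_pos: [0.6177, -0.2833, 0.0184]
tcp_rot: [0.738, 0.675, -0.001, -0.003]
contact_force: [-0.7, 0.1, -0.1]
grip_width: 1.001
gripper_force: 0.0
```

jog_arm(
  motion=[
    [0,0,0,0,0,0,0],
    [0,0,0,0,0,0,0],
    [0,0,0,0,0,0,0],
    [0,0,0,0,0,0,0],
    [0,0,0,0,0,0,0],
  ],
  force=20,
)

```text
clock: 4.02
ee_pos: [0.6215, -0.2854, 0.0245]
tcp_rot: [0.738, 0.675, 0.001, 0.002]
contact_force: [0.2, 0.3, 4.0]
grip_width: 0.464
gripper_force: 21.4
```

jog_arm(
  motion=[
    [0,0,0,0,0,0,0],
    [0,0,0,0,0,0,0],
    [0,0,0,0,0,0,0],
    [0,0,0,0,0,0,0],
  ],
)

```text
clock: 4.35
ee_pos: [0.6215, -0.2854, 0.0245]
tcp_rot: [0.738, 0.675, 0.001, 0.002]
contact_force: [-0.0, -0.2, 6.9]
grip_width: 0.468
gripper_force: 21.7
```

```bash
python3 - <<'E'
from plan import *
a=yang(); print(a); o=observe()["ee_pos"]
plan([.5703,-.0259,.075],.14,9,start=[o[0],o[1],.085,a])
E
```

```text
-0.08815735504428902
9 rows
[np.float64(0.0705), np.float64(-0.0205), np.float64(0.0028), 0, 0, np.float64(-0.004)]
[np.float64(0.071), np.float64(-0.0187), np.float64(0.0028), 0, 0, np.float64(-0.004)]
[np.float64(0.0715), np.float64(-0.0169), np.float64(0.0028), 0, 0, np.float64(-0.004)]
[np.float64(0.0719), np.float64(-0.0151), np.float64(0.0028), 0, 0, np.float64(-0.004)]
[np.float64(0.0723), np.float64(-0.0133), np.float64(0.0028), 0, 0, np.float64(-0.004)]
[np.float64(0.0726), np.float64(-0.0114), np.float64(0.0028), 0, 0, np.float64(-0.004)]
[np.float64(0.0728), np.float64(-0.0096), np.float64(0.0028), 0, 0, np.float64(-0.004)]
[np.float64(0.0731), np.float64(-0.0077), np.float64(0.0028), 0, 0, np.float64(-0.004)]
[np.float64(0.0732), np.float64(-0.0059), np.float64(0.0028), 0, 0, np.float64(-0.004)]
```

jog_arm(
  motion=[
    [0,0,-0.03,0,0,0,0],
    [0,0,-0.05,0,0,0,0],
    [0,0,-0.05,0,0,0,0],
    [0,0,-0.02,0,0,0,0],
    [0,0,0,0,0,0,0],
  ],
)

```text
clock: 4.77
ee_pos: [0.6218, -0.2856, 0.0855]
tcp_rot: [0.738, 0.675, 0.001, 0.002]
contact_force: [1.3, -0.1, -1.9]
grip_width: 0.46
gripper_force: 20.8
```

Lifted (about 0.2 kg). Moving over the nest.

jog_arm(
  motion=[
    [0.07,-0.02,0.003,0,0,-0.004,0],
    [0.071,-0.019,0.003,0,0,-0.004,0],
    [0.072,-0.017,0.003,0,0,-0.004,0],
    [0.072,-0.015,0.003,0,0,-0.004,0],
    [0.072,-0.013,0.003,0,0,-0.004,0],
  ],
)

```text
clock: 5.18
ee_pos: [0.5904, -0.1389, 0.0749]
tcp_rot: [0.693, 0.721, -0.0, -0.001]
contact_force: [-0.3, -0.0, -2.0]
grip_width: 0.461
gripper_force: 20.9
```

jog_arm(
  motion=[
    [0.073,-0.011,0.003,0,0,-0.004,0],
    [0.073,-0.01,0.003,0,0,-0.004,0],
    [0.073,-0.008,0.003,0,0,-0.004,0],
    [0.073,-0.006,0.003,0,0,-0.004,0],
    [0,0,0,0,0,0,0],
  ],
)

```text
clock: 5.6
ee_pos: [0.5658, -0.0198, 0.0698]
tcp_rot: [0.654, 0.756, -0.0, -0.003]
contact_force: [-0.9, 0.8, -1.8]
grip_width: 0.467
gripper_force: 20.9
```

```bash
python3 - <<'E'
from plan import *
print(yang()); plan([.5703,-.0259,.041],.14,3)
im=save("top","t1.png"); cv2.imwrite("pics/t1c.png",cv2.resize(im[120:195,200:340,::-1],None,fx=5.5,fy=5.5,interpolation=cv2.INTER_CUBIC))
E
```

```text
0.14404042909490478
3 rows
[np.float64(-0.0055), np.float64(0.003), np.float64(0.024), 0, 0, np.float64(0.0002)]
[np.float64(-0.0055), np.float64(0.003), np.float64(0.024), 0, 0, np.float64(0.0002)]
[np.float64(-0.0055), np.float64(0.003), np.float64(0.024), 0, 0, np.float64(0.0002)]
```

View pics/t1c.png

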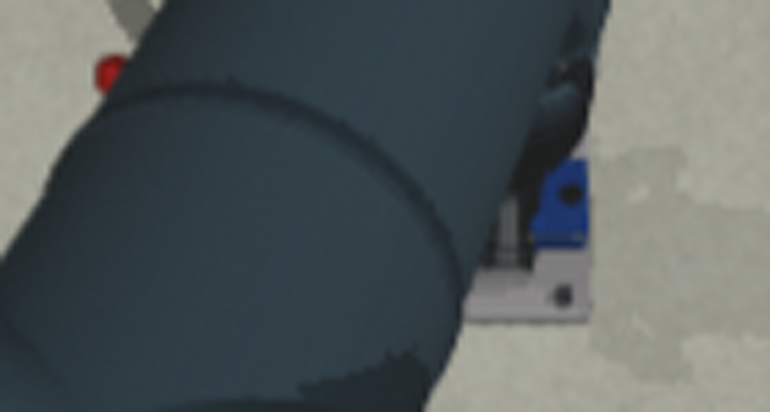

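The top view is mostly hidden by the arm. Only the cassette's rear end shows, at about (560,205) in the crop, lying over the plate's far end as planned. I'll lower it and seat it by touch.

jog_arm(
  motion=[
    [-0.006,0.003,0.024,0,0,0,0],
    [-0.006,0.003,0.024,0,0,0,0],
    [-0.005,0.003,0.02,0,0,0,0],
    [0,0,0,0,0,0,0],
  ],
)

```text
clock: 5.98
ee_pos: [0.5724, -0.0326, 0.0415]
tcp_rot: [0.658, 0.753, -0.001, -0.002]
contact_force: [0.4, 0.1, -1.6]
grip_width: 0.46
gripper_force: 20.9
```

jog_arm(
  motion=[
    [0,0,0.003,0,0,0,0],
    [0,0,0.003,0,0,0,0],
    [0,0,0,0,0,0,0],
  ],
)

```text
clock: 6.23
ee_pos: [0.5738, -0.0317, 0.0418]
tcp_rot: [0.657, 0.754, 0.0, -0.0]
contact_force: [-0.0, -0.8, -2.5]
grip_width: 0.46
gripper_force: 20.9
```

jog_arm(
  motion=[
    [0,0,0.003,0,0,0,0],
    [0,0,0,0,0,0,0],
  ],
)

```text
clock: 6.4
ee_pos: [0.5738, -0.0313, 0.0409]
tcp_rot: [0.657, 0.754, 0.0, 0.0]
contact_force: [0.6, -0.3, -2.0]
grip_width: 0.463
gripper_force: 20.9
```

jog_arm(
  motion=[
    [0,0,0.004,0,0,0,0],
    [0,0,0.004,0,0,0,0],
    [0,0,0,0,0,0,0],
    [0,0,0,0,0,0,0],
  ],
)

```text
clock: 6.73
ee_pos: [0.5735, -0.0312, 0.0374]
tcp_rot: [0.657, 0.754, -0.0, -0.0]
contact_force: [0.1, 0.8, -1.0]
grip_width: 0.465
gripper_force: 20.9
```

jog_arm(
  motion=[
    [0,0,0.002,0,0,0,0],
    [0,0,0,0,0,0,0],
  ],
)

```text
clock: 6.9
ee_pos: [0.5736, -0.0312, 0.0366]
tcp_rot: [0.657, 0.754, 0.0, -0.0]
contact_force: [-0.7, -0.2, -1.6]
grip_width: 0.461
gripper_force: 20.9
```

```bash
cat > hol.py <<'E'
from plan import *
def hol():
    o=observe(); d=np.array(o["ee_pos"])-[.5581,.0966,0]; c,s=np.cos(.14),np.sin(.14); f=o["contact_force"]
    print("TCP holder",np.round([c*d[0]+s*d[1],-s*d[0]+c*d[1],d[2]],4),"F",np.round([c*f[0]+s*f[1],-s*f[0]+c*f[1],f[2]],2),"M",np.round(o["torque"],2),"yaw",round(yang(),4),o["clock"])
if __name__=="__main__": hol()
E
python3 hol.py
```

```text
TCP holder [-0.0025 -0.1288  0.0366] F [-0.77 -0.12 -1.59] M [-0.05  0.04 -0.02] yaw 0.1381 6.9
```

jog_arm(
  motion=[
    [0,0,0.001,0,0,0,0],
    [0,0,0,0,0,0,0],
  ],
)

```text
clock: 7.07
ee_pos: [0.5737, -0.0313, 0.0366]
tcp_rot: [0.657, 0.754, 0.0, 0.0]
contact_force: [-1.8, -0.3, 0.7]
grip_width: 0.47
gripper_force: 21.1
```

jog_arm(
  motion=[
    [0,0,0.001,0,0,0,0],
    [0,0,0,0,0,0,0],
  ],
)

```text
clock: 7.23
ee_pos: [0.5737, -0.0313, 0.0365]
tcp_rot: [0.657, 0.754, 0.0, 0.0]
contact_force: [-2.8, 0.1, 5.5]
grip_width: 0.46
gripper_force: 21.5
```

jog_arm(
  motion=[
    [0,0,0.001,0,0,0,0],
    [0,0,0,0,0,0,0],
  ],
)

```text
clock: 7.4
ee_pos: [0.5737, -0.0313, 0.0365]
tcp_rot: [0.657, 0.754, 0.0, 0.0]
contact_force: [-3.9, -0.0, 7.3]
grip_width: 0.463
gripper_force: 21.8
```

jog_arm(
  motion=[
    [0.006,0,-0.001,0,0,0,0],
    [0.008,0,-0.0005,0,0,0,0],
    [0.008,0,0,0,0,0,0],
    [0.006,0,0,0,0,0,0],
    [0,0,0,0,0,0,0],
  ],
)

```text
clock: 7.82
ee_pos: [0.5728, -0.0199, 0.0365]
tcp_rot: [0.657, 0.754, 0.0, 0.001]
contact_force: [-0.0, -1.1, 2.7]
grip_width: 0.462
gripper_force: 21.1
```

```bash
python3 hol.py
```

```text
TCP holder [-0.0017 -0.1174  0.0365] F [-0.21 -1.12  2.71] M [-0.21 -0.24 -0.09] yaw 0.1384 7.8167
```

jog_arm(
  motion=[
    [0.004,0,0,0,0,0,0],
    [0.004,0,0,0,0,0,0],
    [0.002,0,0,0,0,0,0],
    [0,0,0,0,0,0,0],
  ],
)

```text
clock: 8.15
ee_pos: [0.5721, -0.0164, 0.0365]
tcp_rot: [0.657, 0.754, 0.0, 0.001]
contact_force: [0.3, -3.2, 3.3]
grip_width: 0.46
gripper_force: 21.3
```

jog_arm(
  motion=[
    [0.002,0,0,0,0,0,0],
    [0.002,0,0,0,0,0,0],
    [0,0,0,0,0,0,0],
  ],
)

```text
clock: 8.4
ee_pos: [0.5718, -0.0149, 0.0365]
tcp_rot: [0.657, 0.754, 0.0, 0.001]
contact_force: [0.6, -4.5, 5.2]
grip_width: 0.461
gripper_force: 21.3
```

jog_arm(
  motion=[
    [0.001,0,0,0,0,0,0],
    [0.001,0,0,0,0,0,0],
    [0,0,0,0,0,0,0],
  ],
)

```text
clock: 8.65
ee_pos: [0.5717, -0.0142, 0.0365]
tcp_rot: [0.657, 0.754, 0.0, 0.001]
contact_force: [1.0, -3.7, 5.3]
grip_width: 0.463
gripper_force: 21.4
```

jog_arm(
  motion=[
    [0.001,0,0,0,0,0,0],
    [0.001,0,0,0,0,0,0],
    [0,0,0,0,0,0,0],
  ],
)

```text
clock: 8.9
ee_pos: [0.5716, -0.0135, 0.0365]
tcp_rot: [0.657, 0.754, 0.0, 0.001]
contact_force: [0.1, -4.1, 4.8]
grip_width: 0.464
gripper_force: 21.4
```

```bash
python3 hol.py
```

```text
TCP holder [-0.002  -0.1109  0.0365] F [-0.42 -4.06  4.79] M [-0.79 -0.22 -0.07] yaw 0.1376 8.9
```

jog_arm(
  motion=[
    [0,0,-0.001,0,0,0,0],
    [0,0,0,0,0,0,0],
  ],
)

```text
clock: 9.07
ee_pos: [0.5712, -0.0128, 0.0365]
tcp_rot: [0.657, 0.754, 0.0, -0.0]
contact_force: [1.0, -1.9, 4.2]
grip_width: 0.464
gripper_force: 21.2
```

```bash
python3 - <<'E'
from hol import *
hol()
im=save("side","s1.png"); cv2.imwrite("pics/s1c.png",cv2.resize(im[150:250,240:360,::-1],None,fx=6,fy=6,interpolation=cv2.INTER_CUBIC))
E
```

```text
TCP holder [-0.0023 -0.1102  0.0365] F [ 0.7  -1.99  4.21] M [-0.46 -0.35 -0.11] yaw 0.138 9.0667
```

View pics/s1c.png

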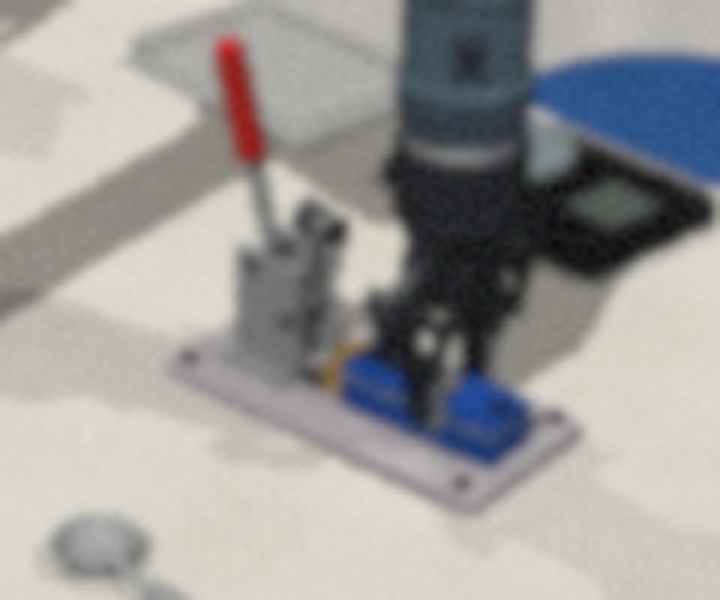

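The cassette lies flat on the plate, its front end a few mm short of the brass back stop at about (340,365). I'll keep going gently with less down pressure.

jog_arm(
  motion=[
    [0.001,0,-0.001,0,0,0,0],
    [0.001,0,0,0,0,0,0],
    [0,0,0,0,0,0,0],
  ],
)

```text
clock: 9.37
ee_pos: [0.5705, -0.012, 0.0366]
tcp_rot: [0.657, 0.754, -0.0, -0.001]
contact_force: [0.3, -2.3, 1.5]
grip_width: 0.461
gripper_force: 21.0
```

jog_arm(
  motion=[
    [0.001,0,0,0,0,0,0],
    [0.001,0,0,0,0,0,0],
    [0,0,0,0,0,0,0],
  ],
)

```text
clock: 9.62
ee_pos: [0.5704, -0.0113, 0.0366]
tcp_rot: [0.657, 0.754, -0.0, -0.001]
contact_force: [1.0, -1.2, 0.6]
grip_width: 0.461
gripper_force: 21.0
```

jog_arm(
  motion=[
    [0.001,0,0,0,0,0,0],
    [0.001,0,0,0,0,0,0],
    [0,0,0,0,0,0,0],
  ],
)

```text
clock: 9.87
ee_pos: [0.5703, -0.0104, 0.0366]
tcp_rot: [0.657, 0.754, -0.0, -0.001]
contact_force: [0.1, -1.0, -0.0]
grip_width: 0.462
gripper_force: 20.9
```

```bash
python3 hol.py
```

```text
TCP holder [-0.0029 -0.1076  0.0366] F [-0.07 -1.   -0.01] M [-0.23 -0.04 -0.08] yaw 0.1381 9.8667
```

jog_arm(
  motion=[
    [0.001,0,0,0,0,0,0],
    [0.001,0,0,0,0,0,0],
    [0,0,0,0,0,0,0],
  ],
)

```text
clock: 10.12
ee_pos: [0.5702, -0.01, 0.0366]
tcp_rot: [0.657, 0.754, -0.0, -0.0]
contact_force: [0.4, -1.5, -0.8]
grip_width: 0.464
gripper_force: 20.9
```

jog_arm(
  motion=[
    [0.001,0,0,0,0,0,0],
    [0.001,0,0,0,0,0,0],
    [0,0,0,0,0,0,0],
  ],
)

```text
clock: 10.37
ee_pos: [0.5702, -0.0098, 0.0368]
tcp_rot: [0.657, 0.754, -0.001, 0.0]
contact_force: [-1.7, -5.2, -1.5]
grip_width: 0.467
gripper_force: 21.0
```

jog_arm(
  motion=[
    [0.001,0,0,0,0,0,0],
    [0.001,0,0,0,0,0,0],
    [0,0,0,0,0,0,0],
  ],
)

```text
clock: 10.62
ee_pos: [0.5702, -0.0097, 0.0369]
tcp_rot: [0.657, 0.754, -0.001, 0.001]
contact_force: [-0.7, -6.8, -1.5]
grip_width: 0.461
gripper_force: 21.0
```

```bash
python3 hol.py
```

```text
TCP holder [-0.0029 -0.107   0.0369] F [-1.69 -6.65 -1.52] M [-1.38  0.25 -0.01] yaw 0.1372 10.6167
```

jog_arm(
  motion=[
    [-0.001,0.002,0,0,0,0,0],
    [0,0.002,0,0,0,0,0],
    [0,0,0,0,0,0,0],
  ],
)

```text
clock: 10.87
ee_pos: [0.5705, -0.0098, 0.0366]
tcp_rot: [0.657, 0.754, -0.002, -0.0]
contact_force: [-3.3, -6.2, 0.8]
grip_width: 0.463
gripper_force: 21.8
```

jog_arm(
  motion=[
    [0,0.001,0,0,0,0,0],
    [0,0.001,0,0,0,0,0],
    [0,0,0,0,0,0,0],
  ],
)

```text
clock: 11.12
ee_pos: [0.5706, -0.0098, 0.0366]
tcp_rot: [0.657, 0.754, -0.003, -0.001]
contact_force: [-5.2, -7.0, 1.9]
grip_width: 0.461
gripper_force: 22.0
```

jog_arm(
  motion=[
    [0,0.001,0,0,0,0,0],
    [0,0.001,0,0,0,0,0],
    [0,0,0,0,0,0,0],
  ],
)

```text
clock: 11.37
ee_pos: [0.5713, -0.0097, 0.0366]
tcp_rot: [0.657, 0.754, -0.003, -0.001]
contact_force: [-5.3, -7.3, 3.5]
grip_width: 0.465
gripper_force: 22.0
```

```bash
python3 hol.py
```

```text
TCP holder [-0.0018 -0.1071  0.0366] F [-6.29 -6.44  3.46] M [-1.44  1.14  0.19] yaw 0.1375 11.3667
```

jog_arm(
  motion=[
    [-0.002,0,-0.001,0,0,0,0],
    [0,0.001,0,0,0,0,0],
    [0,0,0,0,0,0,0],
  ],
)

```text
clock: 11.62
ee_pos: [0.5736, -0.0093, 0.037]
tcp_rot: [0.657, 0.754, -0.001, -0.0]
contact_force: [-3.1, -4.7, -1.6]
grip_width: 0.464
gripper_force: 21.2
```

jog_arm(
  motion=[
    [0,0.001,0,0,0,0,0],
    [0,0.001,0,0,0,0,0],
    [0,0,0,0,0,0,0],
  ],
)

```text
clock: 11.87
ee_pos: [0.5747, -0.0092, 0.037]
tcp_rot: [0.657, 0.754, -0.001, -0.0]
contact_force: [-2.4, -5.3, -1.1]
grip_width: 0.467
gripper_force: 21.2
```

```bash
python3 hol.py
```

```text
TCP holder [ 0.0016 -0.107   0.037 ] F [-3.14 -4.9  -1.15] M [-0.96  0.43  0.04] yaw 0.1379 11.8667
```

jog_arm(
  motion=[
    [0,0.001,0,0,0,0,0],
    [0,0.001,0,0,0,0,0],
    [0,0,0,0,0,0,0],
  ],
)

```text
clock: 12.12
ee_pos: [0.5755, -0.009, 0.0371]
tcp_rot: [0.657, 0.754, -0.0, -0.0]
contact_force: [-1.9, -4.0, -2.4]
grip_width: 0.468
gripper_force: 21.2
```

jog_arm(
  motion=[
    [0,0.001,0,0,0,0,0],
    [0,0.001,0,0,0,0,0],
    [0,0,0,0,0,0,0],
  ],
)

```text
clock: 12.37
ee_pos: [0.5763, -0.0089, 0.037]
tcp_rot: [0.657, 0.754, -0.001, -0.0]
contact_force: [-0.7, -5.2, -2.3]
grip_width: 0.463
gripper_force: 21.2
```

```bash
python3 hol.py
```

```text
TCP holder [ 0.0033 -0.107   0.037 ] F [-1.38 -5.09 -2.27] M [-1.    0.36  0.14] yaw 0.138 12.3667
```

jog_arm(
  motion=[
    [0,0.001,0,0,0,0,0],
    [0,0.001,0,0,0,0,0],
    [0,0,0,0,0,0,0],
  ],
)

```text
clock: 12.62
ee_pos: [0.5769, -0.0088, 0.037]
tcp_rot: [0.657, 0.754, -0.001, -0.0]
contact_force: [-1.8, -5.1, -1.2]
grip_width: 0.465
gripper_force: 21.2
```

jog_arm(
  motion=[
    [0,0.001,0,0,0,0,0],
    [0,0.001,0,0,0,0,0],
    [0,0,0,0,0,0,0],
  ],
)

```text
clock: 12.87
ee_pos: [0.5769, -0.0088, 0.0369]
tcp_rot: [0.657, 0.754, -0.001, -0.001]
contact_force: [-3.0, -5.4, -0.4]
grip_width: 0.465
gripper_force: 21.3
```

```bash
python3 hol.py
```

```text
TCP holder [ 0.0039 -0.107   0.0369] F [-3.78 -4.96 -0.43] M [-1.04  0.7   0.06] yaw 0.1378 12.8667
```

jog_arm(
  motion=[
    [0,0.001,0,0,0,0,0],
    [0,0.001,0,0,0,0,0],
    [0,0,0,0,0,0,0],
  ],
)

```text
clock: 13.12
ee_pos: [0.577, -0.0088, 0.0368]
tcp_rot: [0.657, 0.754, -0.002, -0.001]
contact_force: [-5.8, -5.1, 1.3]
grip_width: 0.465
gripper_force: 21.4
```

jog_arm(
  motion=[
    [0,0,0.001,0,0,0,0],
    [0,0,0.001,0,0,0,0],
    [0,0,0,0,0,0,0],
  ],
)

```text
clock: 13.37
ee_pos: [0.577, -0.0089, 0.0366]
tcp_rot: [0.657, 0.754, -0.002, -0.001]
contact_force: [-6.6, -6.6, 5.6]
grip_width: 0.465
gripper_force: 21.8
```

```bash
python3 hol.py
```

```text
TCP holder [ 0.004  -0.1071  0.0366] F [-7.5  -5.62  5.56] M [-1.17  1.33  0.09] yaw 0.1376 13.3667
```

jog_arm(
  motion=[
    [0,-0.001,0,0,0,0,0.7],
    [0,0,0,0,0,0,0.7],
    [0,0,0,0,0,0,0.7],
    [0,0,0,0,0,0,0.7],
  ],
)

```text
clock: 13.7
ee_pos: [0.5794, -0.0078, 0.0368]
tcp_rot: [0.656, 0.754, 0.001, 0.0]
contact_force: [-0.1, 0.7, -0.5]
grip_width: 0.7
gripper_force: 0.0
```

```bash
python3 hol.py
```

```text
TCP holder [ 0.0065 -0.1063  0.0368] F [ 0.01  0.74 -0.53] M [ 0.02 -0.02  0.05] yaw 0.1385 13.7
```

jog_arm(
  motion=[
    [-0.01,0,-0.04,0,0,0,0.7],
    [-0.01,0,-0.06,0,0,0,0.7],
    [0,0,-0.08,0,0,0,0.7],
    [0,0,-0.09,0,0,0,0.7],
    [0,0,-0.09,0,0,0,0.7],
  ],
)

```text
clock: 14.12
ee_pos: [0.5794, -0.0159, 0.1817]
tcp_rot: [0.657, 0.754, 0.0, -0.001]
contact_force: [0.4, -0.1, 1.1]
grip_width: 0.7
gripper_force: 0.0
```

```bash
python3 - <<'E'
from hol import *
hol()
im=save("side","s2.png"); cv2.imwrite("pics/s2c.png",cv2.resize(im[150:250,240:360,::-1],None,fx=6,fy=6,interpolation=cv2.INTER_CUBIC))
for t in("blue_cassette_center","side_stop_face"): marks("side",t)
E
```

```text
TCP holder [ 0.0053 -0.1143  0.1817] F [ 0.34 -0.12  1.06] M [-0.02 -0.11  0.01] yaw 0.1382 14.1167
side blue_cassette_center [0.5736 0.0016 0.026 ] 0.79
side blue_cassette_center [ 0.1779 -0.3336  0.0207] 0.68
side blue_cassette_center [ 0.3392 -0.4056  0.0133] 0.6
side blue_cassette_center [ 0.3154 -0.2499  0.0153] 0.57
side blue_cassette_center [ 0.4397 -0.276  -0.0005] 0.4
side side_stop_face [0.5614 0.0597 0.0133] 0.64
side side_stop_face [ 0.4294  0.4075 -0.0016] 0.23
```

View pics/s2c.png

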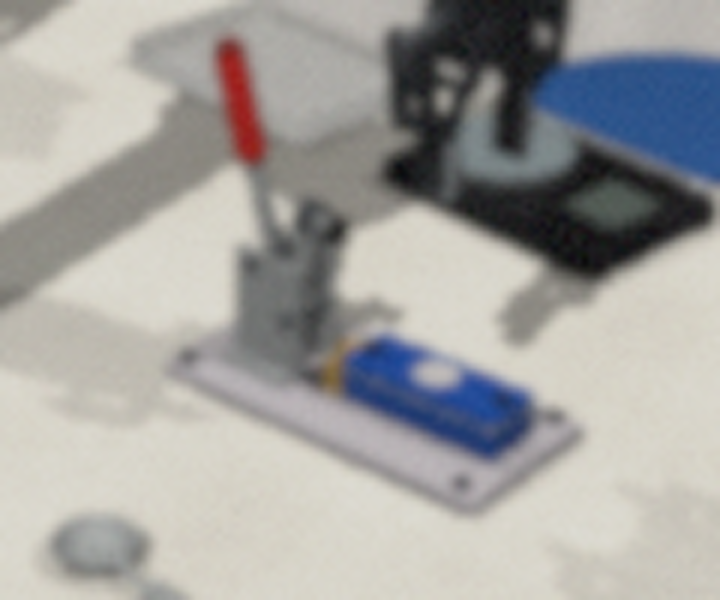

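The cassette lies flat with its end at the brass back stop (340,365). The clamp is open. I'll move aside for a clear top view to check squareness and the side gap.

jog_arm(
  motion=[
    [-0.1,0,-0.03,0,0,0,0],
    [-0.1,0,-0.03,0,0,0,0],
    [-0.1,0,0,0,0,0,0],
    [-0.1,0,0,0,0,0,0],
    [-0.1,0,0,0,0,0,0],
  ],
)

```text
clock: 14.68
ee_pos: [0.6069, -0.2155, 0.2031]
tcp_rot: [0.656, 0.754, 0.0, -0.001]
contact_force: [0.6, -0.1, -0.3]
grip_width: 0.002
gripper_force: 0.0
```

jog_arm(
  motion=[
    [-0.1,0,0,0,0,0,0],
    [-0.06,0,0,0,0,0,0],
    [0,0,0,0,0,0,0],
  ],
)

```text
clock: 14.93
ee_pos: [0.6154, -0.2828, 0.2016]
tcp_rot: [0.659, 0.752, -0.001, -0.001]
contact_force: [-0.7, 0.4, -0.3]
grip_width: 0.002
gripper_force: 0.0
```

```bash
cat > c.py <<'E'
from fit import *
im=save("top","t3.png")
cv2.imwrite("pics/t3c.png",cv2.resize(im[125:190,210:320,::-1],None,fx=7,fy=7,interpolation=cv2.INTER_CUBIC))
b=around("top",[.573,.002,.027],28); c=im[b[1]:b[3],b[0]:b[2]].astype(float)
m=((c[:,:,2]-c[:,:,0])>25).astype(np.uint8); cs,_=cv2.findContours(m,0,2); h=np.zeros_like(m); k=max(cs,key=cv2.contourArea); cv2.drawContours(h,[k],-1,1,-1)
print(h.sum(),fit([("top",b,h)],[.573,.002,.14],(-.02,.02),(-.055,.055),(.012,.042)))
for d in mark_of("top","handle_pivot")+mark_of("top","handle_grip"): print(w("top",d["at"]).round(4),d["confidence"])
E
python3 c.py
```

```text
1059 (array([0.54275719, 0.04667419, 1.23527617]), np.float64(455.2959015763168))
```

View pics/t3c.png

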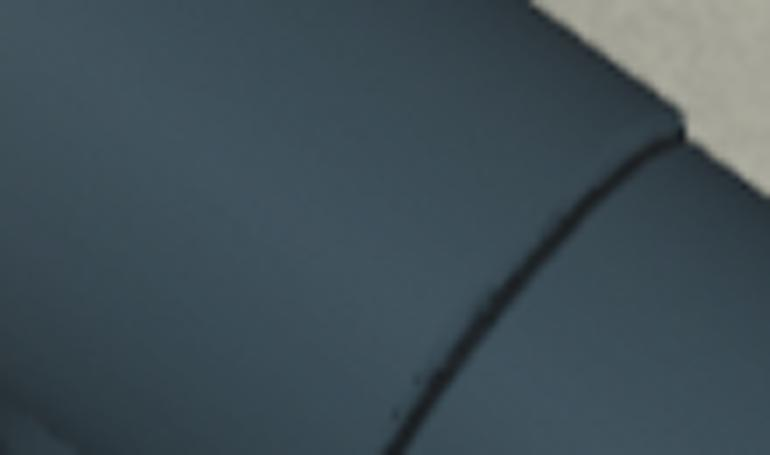

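The arm still hides the nest in this view. I'll swing to the robot's left, where the start pose left the view clear.

jog_arm(
  motion=[
    [0.09,-0.025,-0.02,0,0,0,0],
    [0.09,-0.025,-0.02,0,0,0,0],
    [0.09,-0.025,-0.02,0,0,0,0],
    [0.09,-0.025,-0.02,0,0,0,0],
    [0.09,-0.025,-0.02,0,0,0,0],
  ],
)

```text
clock: 15.5
ee_pos: [0.54, -0.1028, 0.2443]
tcp_rot: [0.656, 0.755, 0.0, -0.001]
contact_force: [0.7, -0.4, 0.5]
grip_width: -0.001
gripper_force: 0.0
```

jog_arm(
  motion=[
    [0.09,-0.025,0,0,0,0,0],
    [0.09,-0.025,0,0,0,0,0],
    [0.09,-0.025,0,0,0,0,0],
    [0.09,-0.025,0,0,0,0,0],
    [0.09,-0.025,0,0,0,0,0],
  ],
)

```text
clock: 15.92
ee_pos: [0.465, 0.0681, 0.2442]
tcp_rot: [0.656, 0.755, 0.0, -0.0]
contact_force: [0.8, 0.1, 0.4]
grip_width: 0.002
gripper_force: 0.0
```

jog_arm(
  motion=[
    [0.09,-0.025,0,0,0,0,0],
    [0.09,-0.025,0,0,0,0,0],
    [0.09,-0.025,0,0,0,0,0],
    [0.09,-0.025,0,0,0,0,0],
    [0.09,-0.025,0,0,0,0,0],
  ],
)

```text
clock: 16.33
ee_pos: [0.3903, 0.2389, 0.2443]
tcp_rot: [0.656, 0.755, 0.0, -0.0]
contact_force: [1.0, -0.4, 0.3]
grip_width: -0.003
gripper_force: 0.0
```

jog_arm(
  motion=[
    [0.09,-0.025,0,0,0,0,0],
    [0.09,-0.025,0,0,0,0,0],
    [0.09,-0.025,0,0,0,0,0],
    [0.09,-0.025,0,0,0,0,0],
    [0,0,0,0,0,0,0],
  ],
)

```text
clock: 16.75
ee_pos: [0.329, 0.3791, 0.2441]
tcp_rot: [0.653, 0.757, 0.001, -0.002]
contact_force: [0.0, -0.1, -0.5]
grip_width: -0.003
gripper_force: 0.0
```

```bash
python3 c.py
```

```text
575 (array([0.57482201, 0.00199924, 0.13837935]), np.float64(39.97467128027682))
[0.5571 0.1195 0.0741] 0.79
[0.5533 0.1517 0.1716] 0.46
[0.4295 0.398  0.0024] 0.2
```

View pics/t3c.png

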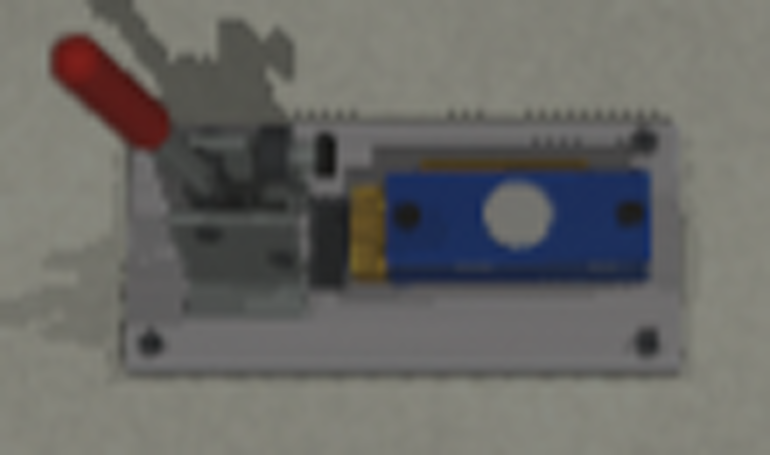

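The picture shows the cassette flush with the brass back stop (387,230) and parallel to the side stop, with a fitted yaw of 0.138. Next comes the handle approach.

```bash
cat > hp.py <<'E'
from hol import *
c,s=np.cos(.14),np.sin(.14); H=np.array([.5595,.0966,0]); U=np.array([[c,s,0],[-s,c,0],[0,0,1]])
def wp(x,y,z): return H+U.T@np.array([x,y,z])
def arc(j,r=.095): 
    t=np.radians(76)-j; return np.array([0,.0274+r*np.cos(t)-.010*np.sin(t)-.011,.079+r*np.sin(t)+.010*np.cos(t)+.011])
def cur(): return U@(np.array(observe()["ee_pos"])-H)
E
python3 - <<'E'
from hp import *
hol(); p=cur(); print(p.round(4))
plan(wp(0,.012,.25),.138)
print("tgt",wp(0,.012,.25).round(4)); js=np.arange(-.1,1.16,.05); q=np.array([arc(j) for j in js])
for a,b,d in zip(js,q,np.vstack([[0,0,0],np.diff(q,axis=0)])): print(round(a,2),b[1:].round(4),"dx",round(d[1]/.4,4),"dz",round(-d[2]/.4,4))
E
```

```text
TCP holder [-0.1852  0.3061  0.2441] F [ 0.08  0.44 -0.58] M [-0.02 -0.04  0.04] yaw 0.141 16.9
[-0.1865  0.3063  0.2441]
9 rows
[np.float64(-0.0818), np.float64(0.0517), np.float64(-0.0016), 0, 0, np.float64(0.0001)]
[np.float64(-0.0818), np.float64(0.0518), np.float64(-0.0016), 0, 0, np.float64(0.0001)]
[np.float64(-0.0818), np.float64(0.0518), np.float64(-0.0016), 0, 0, np.float64(0.0001)]
[np.float64(-0.0818), np.float64(0.0518), np.float64(-0.0016), 0, 0, np.float64(0.0001)]
[np.float64(-0.0817), np.float64(0.0518), np.float64(-0.0016), 0, 0, np.float64(0.0001)]
[np.float64(-0.0817), np.float64(0.0519), np.float64(-0.0016), 0, 0, np.float64(0.0001)]
[np.float64(-0.0817), np.float64(0.0519), np.float64(-0.0016), 0, 0, np.float64(0.0001)]
[np.float64(-0.0817), np.float64(0.0519), np.float64(-0.0016), 0, 0, np.float64(0.0001)]
[np.float64(-0.0817), np.float64(0.052), np.float64(-0.0016), 0, 0, np.float64(0.0001)]
tgt [0.5578 0.1085 0.25  ]
-0.1 [0.0202 0.1855] dx 0.0 dz -0.0
-0.05 [0.0249 0.1851] dx 0.0119 dz 0.0008
0.0 [0.0297 0.1846] dx 0.0119 dz 0.0014
0.05 [0.0344 0.1838] dx 0.
[... 202 characters left out ...]
109 dz 0.0048
0.35 [0.0613 0.1743] dx 0.0107 dz 0.0053
0.4 [0.0655 0.172 ] dx 0.0104 dz 0.0059
0.45 [0.0695 0.1694] dx 0.0101 dz 0.0064
0.5 [0.0734 0.1667] dx 0.0098 dz 0.0069
0.55 [0.0772 0.1637] dx 0.0094 dz 0.0074
0.6 [0.0808 0.1606] dx 0.009 dz 0.0078
0.65 [0.0842 0.1573] dx 0.0086 dz 0.0083
0.7 [0.0875 0.1538] dx 0.0082 dz 0.0087
0.75 [0.0906 0.1502] dx 0.0077 dz 0.0091
0.8 [0.0935 0.1464] dx 0.0073 dz 0.0095
0.85 [0.0962 0.1425] dx 0.0068 dz 0.0098
0.9 [0.0988 0.1384] dx 0.0063 dz 0.0101
0.95 [0.1011 0.1342] dx 0.0058 dz 0.0104
1.0 [0.1032 0.1299] dx 0.0053 dz 0.0107
1.05 [0.1051 0.1255] dx 0.0047 dz 0.011
1.1 [0.1067 0.1211] dx 0.0042 dz 0.0112
1.15 [0.1082 0.1165] dx 0.0036 dz 0.0114
```

jog_arm(
  motion=[
    [-0.082,0.052,-0.008,0,0,0,0],
    [-0.082,0.052,-0.008,0,0,0,0],
    [-0.082,0.052,-0.005,0,0,0,0],
    [-0.082,0.052,0,0,0,0,0],
    [-0.082,0.052,0,0,0,0,0],
  ],
)

```text
clock: 17.32
ee_pos: [0.4598, 0.2228, 0.2532]
tcp_rot: [0.657, 0.754, 0.0, 0.0]
contact_force: [-0.7, 0.8, 0.0]
grip_width: 0.0
gripper_force: 0.0
```

jog_arm(
  motion=[
    [-0.082,0.052,0,0,0,0,0],
    [-0.082,0.052,0,0,0,0,0],
    [-0.082,0.052,0,0,0,0,0],
    [-0.082,0.052,0,0,0,0,0],
    [0,0,0,0,0,0,0],
  ],
)

```text
clock: 17.73
ee_pos: [0.5631, 0.1003, 0.2522]
tcp_rot: [0.66, 0.751, -0.0, 0.002]
contact_force: [0.4, 0.8, -0.0]
grip_width: -0.002
gripper_force: 0.0
```

jog_arm(
  motion=[
    [0,0,0,0,0,0,0],
    [0,0,0,0,0,0,0],
  ],
)

```text
clock: 17.9
ee_pos: [0.5588, 0.1063, 0.2527]
tcp_rot: [0.657, 0.754, -0.0, -0.001]
contact_force: [-0.5, 0.3, 0.3]
grip_width: 0.001
gripper_force: 0.0
```

```bash
python3 - <<'E'
from hp import *
hol(); print(cur().round(4)); plan(wp(0,.012,.185),.14,4)
E
```

```text
TCP holder [0.0021 0.0095 0.2527] F [-0.42  0.38  0.31] M [-0.02  0.01  0.01] yaw 0.1362 17.9
[0.0007 0.0097 0.2527]
4 rows
[np.float64(0.0015), np.float64(-0.0004), np.float64(0.0423), 0, 0, np.float64(-0.0002)]
[np.float64(0.0015), np.float64(-0.0004), np.float64(0.0423), 0, 0, np.float64(-0.0002)]
[np.float64(0.0015), np.float64(-0.0004), np.float64(0.0423), 0, 0, np.float64(-0.0002)]
[np.float64(0.0015), np.float64(-0.0004), np.float64(0.0423), 0, 0, np.float64(-0.0002)]
```

jog_arm(
  motion=[
    [0.002,0,0.05,0,0,0,0],
    [0.002,0,0.05,0,0,0,0],
    [0.002,0,0.04,0,0,0,0],
    [0,0,0.028,0,0,0,0],
    [0,0,0,0,0,0,0],
  ],
)

```text
clock: 18.32
ee_pos: [0.5561, 0.1105, 0.1832]
tcp_rot: [0.656, 0.755, -0.002, -0.002]
contact_force: [-0.3, -0.5, -0.4]
grip_width: -0.0
gripper_force: 0.0
```

jog_arm(
  motion=[
    [0.006,0,0,0,0,0,0],
    [0.006,0,0,0,0,0,0],
    [0.006,0,0,0,0,0,0],
    [0.006,0,0,0,0,0,0],
  ],
)

```text
clock: 18.65
ee_pos: [0.5586, 0.1196, 0.1869]
tcp_rot: [0.657, 0.754, 0.001, 0.001]
contact_force: [-0.6, -0.3, 0.7]
grip_width: -0.003
gripper_force: 0.0
```

jog_arm(
  motion=[
    [0.006,0,0,0,0,0,0],
    [0.006,0,0.001,0,0,0,0],
    [0.006,0,0.001,0,0,0,0],
    [0.006,0,0.001,0,0,0,0],
  ],
)

```text
clock: 18.98
ee_pos: [0.5568, 0.1287, 0.1845]
tcp_rot: [0.657, 0.754, 0.0, 0.0]
contact_force: [-0.2, 0.1, 0.5]
grip_width: 0.003
gripper_force: 0.0
```

jog_arm(
  motion=[
    [0.006,0,0.001,0,0,0,0],
    [0.006,0,0.001,0,0,0,0],
    [0.006,0,0.001,0,0,0,0],
    [0.006,0,0.001,0,0,0,0],
  ],
)

```text
clock: 19.32
ee_pos: [0.5553, 0.1378, 0.1827]
tcp_rot: [0.657, 0.754, -0.0, 0.0]
contact_force: [-0.3, -1.3, -0.4]
grip_width: 0.004
gripper_force: 0.9
```

```bash
python3 - <<'E'
from hp import *
hol(); print(cur().round(4))
for t in("side","top"):
    camera(t); marks(t,"handle_grip")
E
```

```text
TCP holder [0.003  0.0412 0.1827] F [-0.51 -1.25 -0.4 ] M [-0.43 -0.1  -0.01] yaw 0.1376 19.3167
[0.0016 0.0414 0.1827]
side handle_grip [0.5525 0.1505 0.167 ] 0.62
top handle_grip [0.5503 0.1579 0.1685] 0.57
```

jog_arm(
  motion=[
    [0.006,0,0.001,0,0,0,0],
    [0.009,0,0.002,0,0,0,0],
    [0.0115,0,0.003,0,0,0,0],
    [0.0115,0,0.0035,0,0,0,0],
    [0.011,0,0.004,0,0,0,0],
  ],
)

```text
clock: 19.93
ee_pos: [0.5527, 0.1579, 0.1773]
tcp_rot: [0.657, 0.754, 0.0, 0.0]
contact_force: [-0.2, -1.7, -0.3]
grip_width: -0.004
gripper_force: 0.8
```

jog_arm(
  motion=[
    [0.011,0,0.0045,0,0,0,0],
    [0.0107,0,0.005,0,0,0,0],
    [0.0105,0,0.0055,0,0,0,0],
    [0.008,0,0.005,0,0,0,0],
    [0.004,0,0.0025,0,0,0,0],
  ],
)

```text
clock: 20.35
ee_pos: [0.55, 0.1758, 0.1681]
tcp_rot: [0.656, 0.754, 0.0, -0.0]
contact_force: [0.6, -1.1, -0.0]
grip_width: -0.002
gripper_force: 0.6
```

```bash
cat > st.py <<'E'
from hp import *
from scipy.optimize import minimize_scalar
hol(); p=cur(); print(p.round(4)," arc j:",minimize_scalar(lambda j:np.sum((arc(j)+[0,.0065,0]-[0,p[1],p[2]])**2),bounds=(-.1,1.2),method="bounded").x)
o=np.array([0,.0274,.079])
for t in("side","top"):
    camera(t)
    for d in mark_of(t,"handle_grip")[:2]:
        g=U@(w(t,d["at"])-H)-o; print(t,g.round(4),"j from grip",round(np.radians(76)-np.arctan2(g[2],g[1]),3),round(d["confidence"],2))
E
python3 st.py
```

```text
TCP holder [0.003  0.0795 0.1681] F [ 0.43 -1.19 -0.05] M [-0.23 -0.06 -0.04] yaw 0.1386 20.35
[0.0016 0.0797 0.1681]  arc j: 0.48938775589900263
side [0.0011 0.0586 0.0673] j from grip 0.471 0.55
top [0.0018 0.0703 0.0675] j from grip 0.561 0.76
```

jog_arm(
  motion=[
    [0.006,0,0.0042,0,0,0,0],
    [0.006,0,0.0044,0,0,0,0],
    [0.0057,0,0.0045,0,0,0,0],
    [0.0055,0,0.0047,0,0,0,0],
    [0.0053,0,0.0049,0,0,0,0],
  ],
)

```text
clock: 20.97
ee_pos: [0.5488, 0.1864, 0.1592]
tcp_rot: [0.657, 0.754, 0.0, 0.0]
contact_force: [0.3, -2.1, 0.3]
grip_width: -0.005
gripper_force: 0.5
```

jog_arm(
  motion=[
    [0.005,0,0.0051,0,0,0,0],
    [0.005,0,0.0052,0,0,0,0],
    [0.0048,0,0.0054,0,0,0,0],
    [0.0046,0,0.0055,0,0,0,0],
  ],
)

```text
clock: 21.3
ee_pos: [0.5476, 0.1941, 0.1507]
tcp_rot: [0.657, 0.754, 0.0, -0.0]
contact_force: [0.1, -1.1, 1.1]
grip_width: -0.003
gripper_force: 0.5
```

```bash
python3 st.py
```

```text
TCP holder [0.0032 0.098  0.1507] F [-0.05 -1.13  1.1 ] M [-0.18 -0.1  -0.06] yaw 0.138 21.3
[0.0018 0.0982 0.1507]  arc j: 0.7533018641989124
side [-0.0009  0.0734  0.0495] j from grip 0.734 0.65
top [0.0022 0.0831 0.0475] j from grip 0.807 0.6
top [ 0.0008 -0.0307 -0.0799] j from grip 3.264 0.42
```

Now the loaded stretch, about 0.025 rad per row.

jog_arm(
  motion=[
    [0.0037,0,0.0046,0,0,0,0],
    [0.0036,0,0.0048,0,0,0,0],
    [0.0034,0,0.0049,0,0,0,0],
    [0.0033,0,0.005,0,0,0,0],
  ],
)

```text
clock: 21.83
ee_pos: [0.547, 0.1992, 0.1438]
tcp_rot: [0.657, 0.754, 0.0, 0.001]
contact_force: [-2.5, -3.0, 6.1]
grip_width: -0.001
gripper_force: 3.7
```

jog_arm(
  motion=[
    [0.0032,0,0.005,0,0,0,0],
    [0.0031,0,0.0051,0,0,0,0],
    [0.003,0,0.0052,0,0,0,0],
  ],
)

```text
clock: 22.08
ee_pos: [0.5466, 0.2028, 0.1381]
tcp_rot: [0.657, 0.754, 0.0, 0.001]
contact_force: [-2.7, -3.3, 8.2]
grip_width: -0.001
gripper_force: 4.4
```

jog_arm(
  motion=[
    [0.0029,0,0.0052,0,0,0,0],
    [0.0028,0,0.0053,0,0,0,0],
    [0,0,0,0,0,0,0],
  ],
)

```text
clock: 22.33
ee_pos: [0.5463, 0.2053, 0.1335]
tcp_rot: [0.657, 0.754, 0.0, 0.001]
contact_force: [-1.0, -1.9, 5.8]
grip_width: -0.001
gripper_force: 3.0
```

```bash
python3 st.py
```

```text
TCP holder [0.0035 0.1093 0.1335] F [-1.23 -1.7   5.83] M [-0.42  0.28  0.02] yaw 0.1379 22.3333
[0.0021 0.1095 0.1335]  arc j: 0.9656238778561939
side [-0.0016  0.0879  0.0315] j from grip 0.983 0.42
top [0.001  0.0921 0.0321] j from grip 0.991 0.73
```

jog_arm(
  motion=[
    [0.0014,0,0.0027,0,0,0,0],
    [0.0013,0,0.0027,0,0,0,0],
    [0.0013,0,0.0027,0,0,0,0],
    [0.0012,0,0.0027,0,0,0,0],
  ],
)

```text
clock: 22.87
ee_pos: [0.546, 0.2074, 0.1292]
tcp_rot: [0.657, 0.754, 0.0, 0.0]
contact_force: [-0.4, -1.8, 4.2]
grip_width: 0.005
gripper_force: 2.4
```

jog_arm(
  motion=[
    [0.0012,0,0.0027,0,0,0,0],
    [0.0012,0,0.0027,0,0,0,0],
    [0.0012,0,0.0027,0,0,0,0],
    [0,0,0,0,0,0,0],
  ],
)

```text
clock: 23.2
ee_pos: [0.5455, 0.2091, 0.1248]
tcp_rot: [0.657, 0.754, 0.0, -0.0]
contact_force: [-0.2, -1.0, 0.1]
grip_width: 0.0
gripper_force: 0.4
```

```bash
python3 st.py
```

```text
TCP holder [0.0032 0.1132 0.1248] F [-0.3  -1.02  0.09] M [ 0.02 -0.1  -0.  ] yaw 0.1381 23.2
[0.0018 0.1134 0.1248]  arc j: 1.0644608139057035
side [0.0006 0.0865 0.0219] j from grip 1.078 0.71
side [ 0.0024 -0.027  -0.082 ] j from grip 3.216 0.23
top [-0.0003  0.0962  0.0228] j from grip 1.094 0.68
```

jog_arm(
  motion=[
    [0.001,0,0.0025,0,0,0,0],
    [0.001,0,0.0025,0,0,0,0],
    [0,0,0,0,0,0,0],
  ],
)

```text
clock: 23.65
ee_pos: [0.5451, 0.2097, 0.1229]
tcp_rot: [0.657, 0.754, -0.0, -0.0]
contact_force: [0.2, -0.4, -0.4]
grip_width: -0.003
gripper_force: 0.0
```

jog_arm(
  motion=[
    [0.001,0,0.0025,0,0,0,0],
    [0.001,0,0.0025,0,0,0,0],
    [0,0,0,0,0,0,0],
  ],
)

```text
clock: 23.9
ee_pos: [0.5451, 0.2105, 0.121]
tcp_rot: [0.657, 0.754, -0.0, -0.0]
contact_force: [1.0, -0.1, 0.2]
grip_width: -0.002
gripper_force: 0.0
```

jog_arm(
  motion=[
    [0,0,0.0025,0,0,0,0],
    [0,0,0.0025,0,0,0,0],
    [0,0,0,0,0,0,0],
  ],
)

```text
clock: 24.15
ee_pos: [0.5452, 0.2104, 0.119]
tcp_rot: [0.657, 0.754, -0.0, -0.0]
contact_force: [-0.6, 0.4, -0.0]
grip_width: -0.003
gripper_force: 0.0
```

```bash
python3 st.py
```

```text
TCP holder [0.0031 0.1145 0.119 ] F [-0.59  0.45 -0.02] M [-0.   -0.01  0.02] yaw 0.138 24.15
[0.0017 0.1147 0.119 ]  arc j: 1.124848671942461
side [0.001  0.0901 0.0116] j from grip 1.198 0.53
top [0.0001 0.0971 0.016 ] j from grip 1.164 0.67
```

The handle snapped ahead of the tool, so it is locked. I'll retract and check.

jog_arm(
  motion=[
    [0,0,-0.05,0,0,0,0],
    [0,0,-0.08,0,0,0,0],
    [0,0,-0.08,0,0,0,0],
    [0,0,-0.05,0,0,0,0],
    [0,0,0,0,0,0,0],
  ],
)

```text
clock: 24.77
ee_pos: [0.5482, 0.2112, 0.2289]
tcp_rot: [0.657, 0.754, 0.004, 0.003]
contact_force: [0.4, -0.0, -0.0]
grip_width: 0.001
gripper_force: 0.0
```

```bash
python3 - <<'E'
from hol import *
hol()
im=save("side","s4.png"); cv2.imwrite("pics/s4c.png",cv2.resize(im[150:250,240:360,::-1],None,fx=6,fy=6,interpolation=cv2.INTER_CUBIC))
E
```

```text
TCP holder [0.0062 0.1149 0.2289] F [ 0.42 -0.09 -0.02] M [-0.01 -0.11 -0.02] yaw 0.138 24.7667
```

View pics/s4c.png

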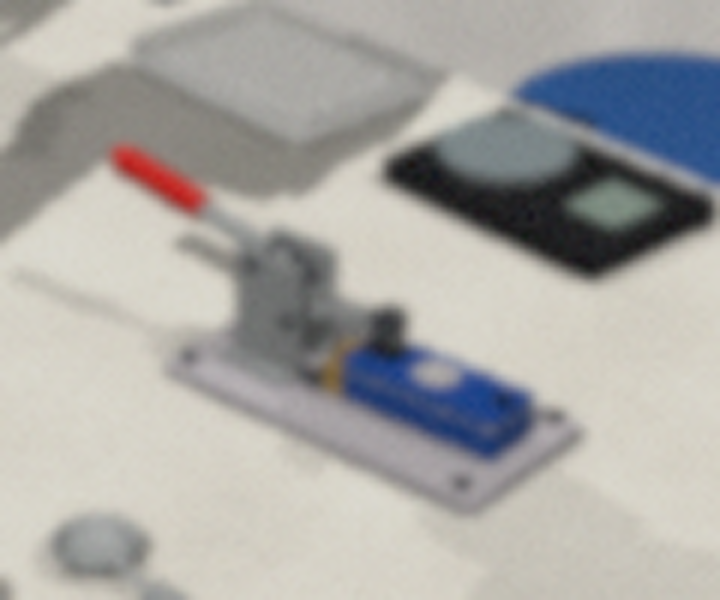

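The handle is down and locked (150,180), the pad is on the cassette (388,330), the cassette is still against the stop, and the robot is clear.

```bash
python3 -c "
from plant import *
print(hand_in())"
```

```text
the job is handed in; nothing more can be done
None
```

I seated the blue cassette against both brass stops, locked the clamp with its pad on the cassette, moved the robot clear and handed the job in at about 25 s of the 72 s; no verdict came back.

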